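Index the decorating wheel on by one panel (four clicks)

TASK

The dish on the click-stop decorating wheel is painted in six equal panels and the paint is still wet: bring the next panel round by turning the wheel exactly four clicks clockwise (seen from above) from where it stands. Push it round gently with a fingertip - the blue clamp jaws give something to push against - feel each click, and leave it seated in the fourth, without turning it backwards or running on into a fifth. Grip nothing, do not touch the dish, and leave everything else on the table where it is.

Things in the scene. Friction and masses are not known exactly. Their poses are not given: they have to be found in the camera images.
- wheel_base: Fixed cast base of the decorating (banding) wheel; origin on the table (z = 0) on the wheel's vertical axis. On it turns a round aluminium wheel head, 260 mm diameter, 12 mm thick, its flat top 75 mm above the table. Black marks round the head's edge stand every 15 degrees, one per click (a longer one every fourth click).
- wheel (a joint): Angle of the wheel head in rad: 0 at the start, seated in a click; grows clockwise seen from above. Clicks every 15 degrees (0.2618), no end stops. Leaving a click takes up to about 0.27 N m (2.5 N at the jaws); half-way to the next it is balanced, then it snaps on by itself into the next click, ahead of the finger. Let go, it seats within about 1 degree of a click.
- jaw0 (a point): Top centre of a blue clamp jaw, 101 mm above the table, 107 mm from the axis; four jaws 90 degrees apart turn with the head. Each is a block 34 mm long radially (90 to 124 mm from the axis), 20 mm wide along the circle, 26 mm tall on the head's flat top, with a 4 mm bolt head on it. Between the jaws the head is bare from 85 to 130 mm from the axis: a fingertip can stand on either flank of a jaw.
- jaw1 (a point): The same point of the next jaw, 90 degrees anticlockwise (from above) from jaw0.
- jaw2 (a point): The same point of the jaw opposite jaw0.
- jaw3 (a point): The same point of the jaw opposite jaw1.
- bat_top (a point): Centre of the top of the white plaster bat that the jaws hold on the head: 170 mm diameter, 20 mm thick, top 95 mm above the table, on the wheel's axis; turns with the wheel.
- pointer (a point): Tip of the fixed red pointer on the base, 132 mm from the axis in the base's -x direction, just outside the head's edge, 76 mm above the table; the pointer is 10 mm wide and reaches 156 mm from the axis. At the start it points at a long mark.
- dish: Shallow off-white dish with blue painting, wet, standing loose in the middle of the bat and turning with it: 136 mm diameter, 18 mm high (rim 113 mm above the table), about 0.16 kg; origin at the centre of its underside. Not to be touched.
- pigment_jar: Bystander: white jar with blue lid, 56 mm diameter, 58 mm high, standing near the wheel; origin under its centre.
- saucer: Bystander: blue saucer, 84 mm diameter, 16 mm high, standing near the wheel; origin under its centre.
- biscuit_bowl: Bystander: unglazed tan bowl, 120 mm diameter, 55 mm high; origin under its centre.
- water_pot: Bystander: white water pot, 90 mm diameter, 80 mm high; origin under its centre.
- bud_vase: Bystander: unglazed tan bud vase, 80 mm diameter, 130 mm high; origin under its centre.
- brush: Bystander: slender brush with bamboo handle, 8 mm thick, 215 mm long, lying on the table; origin under its middle, bristles to its +x.

How it is judged:
By the outcome, as a careful person would: the job done as asked, in the order asked, and still so for the second after the job is handed in, with the robot touching nothing.
It also fails if it takes over 54 s, if anything falls off the work surface, if the arm or the gripper's body presses on something with over 40 N, if the wrist force passes 120 N, or if a joint passes its speed limit or range.

ROBOT

A 6-joint arm with a two-finger parallel gripper is mounted at the origin on the work surface. World frame = base frame: x ahead of the robot, y to its left, z up, the work surface at z = 0. Lengths are in mm, angles in degrees, forces in N, time in s.
With the tool pointing down it reaches from about 300 to 850 mm from the base axis. Payload 4.2 kg.
Tool frame: the origin (TCP) lies at the very end of the fingers, on their centre line; the grasp point (between the pads) lies 19 mm behind it (env.grasp_offset is the distance from the TCP to the grasp point, in mm); z points along the fingers, y is the line along which they close (so a half turn about z gives the same grasp; the last joint's range is limited). The gripper opens to 91 mm and grips with 3 to 60 N. Pads are 32 mm wide; open, the fingers measure 118 mm over their backs; the gripper's body (76 mm by 178 mm) begins 60 mm behind the grasp point.
Start: joints at [-68.01, 18.312, 89.639, -0, 72.044, -1.146], TCP at [225.931, -528.771, 213.976] pointing down, gripper open.
Joint ranges: [-177.97, 177.97], [-48.28, 115.42], [12.27, 149.76], [-77.06, 257.06], [2.81, 150.46], [-146.56, 146.56]. Speed limits (degrees/s): [147.25, 147.25, 180, 180, 180, 180].

INTERFACE

Orientations are given as [roll, pitch, yaw] about the fixed x, y, z axes, in that order (R = Rz(yaw) Ry(pitch) Rx(roll)).
In Python, from workcell import env gives the robot as it stands. The module is installed in compiled form; this text tells all that it offers.
- The arm moves only by the tool send_rows, never from a script. Its argument "motion" is a list of rows, each an object of numbers: "tx", "ty", "tz": the shift along the tool's x, y, z in units of 500 mm (1.0 is 500 mm); "rx", "ry", "rz": the turn, a rotation vector about the tool's x, y, z in units of 30 degrees (1.0 is 30 degrees); "gripper": the closure, from -1 (fully open) to 1 (shut). In form: [{"tx": .., "ty": .., "tz": .., "rx": .., "ry": .., "rz": .., "gripper": ..}, ...]. A call has 1 to 12 rows; each row shifts and turns the commanded pose from where the row before left it, along the tool's axes as they then stand; what a row does not reach is not made up. A row lasts 1/8 s, in which the tool goes at most 62.5 mm and 10.7 degrees, less where a joint would pass 70% of its speed; a pose out of reach is approached as far as the arm can. A call with a number of a shift or a turn outside -1 to 1 is refused whole. A call with a gripper value outside its range is refused whole. The fingers move at their own pace and stop on an object; "grip_force" is the grip in N (left out, the last holds). Time passes only in rows, so rows that do not move let the fingers close. It gives the time, the measured TCP pose, the force, the opening and the grip force at its end, in the units of the state.
- env.state(): the state, without advancing time (a new reading comes with each control period).
- env.grab_frame(name): name is "scene" or "top" or "wrist"; returns a dict with "frame" (400x640x3 uint8, red, green, blue), "vertical_fov" (degrees; the focal length in pixels is half the picture's height over the tangent of half this angle, whatever the lens; pixels are square), "cx", "cy" (the principal point, pixels), "k1" (the pictures are not rectified: a ray, as slopes to the right and down, at radius r is drawn at 1 + k1 r^2 times it, then the intrinsics apply), "rvec" (rotation vector, rad) and "tvec" (3), from world to camera coordinates, as OpenCV has them; the wrist camera has in their place "T_tool_cam" (4x4, takes a point from camera to tool coordinates, whose origin is the TCP and whose axes are the flange's). Camera axes: x right, y down, z forward; pixel columns grow to the right and rows downward; lengths in mm; the calibration is good to about 2 mm. A picture is of the moment at which its call begins: read the wrist's pose just before it. There is no depth.
- env.job_done(): hands the job in; it is judged then, once.
The state is a dict: "time_s": time; "qpos": joint angles; "qvel": joint speeds; "effort": joint torques, N m; "ee_pos": TCP position; "ee_rot": TCP orientation; "force": force on the tool from outside, world axes, zero at the start; "torque": the same for the moment, N m; "gripper_width": finger opening in mm; "gripper_force": force on a finger pad.
Only numpy, scipy, OpenCV 4.12 (cv2) and the standard library are available. Lean on these libraries where they do the work, as an engineer would, in place of code of your own. Each camera call takes 0.05 s, during which the arm holds its last target. There are 200 camera calls.

## Working session

There is one attempt and no reset: what is moved stays moved. The work goes in short steps, Python scripts to look and compute and a tool call to move; the robot and the scene stay as the last step left them, time stands still between calls to the robot, and variables do not carry over. Pictures are saved under pics/ and viewed, at most 10 in all, crops included, and the job is handed in when it is done.

Besides the shell and the picture viewer there is one more tool, called after "Request:" as name(argument=value, ...), one argument or row to a line, values as JSON. send_rows: Moves the arm, as the interface text tells. Shifts and turns lie within -1 to 1; 1 stands for 500 mm of shift or 30 degrees of turn. Its arguments: {"type":"object","properties":{"motion":{"type":"array"},"grip_force":{"type":"number"}},"required":["motion"]}

```bash
mkdir -p pics; cat > h.py <<'E'
import numpy as np, cv2
from workcell import env
from scipy.spatial.transform import Rotation as R
def K(f):
    fl=200/np.tan(np.radians(f["vertical_fov"])/2)
    return fl
def ray(f,px):
    fl=K(f); k=f["k1"]
    d=(np.array(px,float)-[f["cx"],f["cy"]])/fl
    u=d.copy()
    for _ in range(20): u=d/(1+k*(u@u))
    return np.array([u[0],u[1],1])
def onplane(f,px,z):
    Rm=cv2.Rodrigues(np.array(f["rvec"],float))[0]; t=np.array(f["tvec"],float).ravel()
    o=-Rm.T@t; d=Rm.T@ray(f,px)
    return o+d*(z-o[2])/d[2]
def proj(f,p):
    Rm=cv2.Rodrigues(np.array(f["rvec"],float))[0]; t=np.array(f["tvec"],float).ravel()
    c=Rm@np.array(p,float)+t; u=c[:2]/c[2]; u=u*(1+f["k1"]*(u@u))
    return u*K(f)+[f["cx"],f["cy"]]
def save(f,n): cv2.imwrite("pics/"+n,f["frame"][:,:,::-1])
E
python3 - <<'E'
from h import *
import pickle
for n in("top","scene"):
    f=env.grab_frame(n); save(f,n+"0.png"); pickle.dump(f,open(n+".pkl","wb"))
    hsv=cv2.cvtColor(f["frame"],cv2.COLOR_RGB2HSV)
    for nm,lo,hi in(("blue",(95,90,40),(130,255,255)),("red",(0,130,60),(8,255,255)),("red2",(172,130,60),(180,255,255))):
        c,l,s,ce=cv2.connectedComponentsWithStats(cv2.inRange(hsv,lo,hi))
        for i in range(1,c):
            if s[i,4]>25: print(n,nm,s[i],ce[i].round(1),onplane(f,ce[i],101 if nm=="blue" else 76).round(1))
print(env.state())
E
```

```text
top blue [376 166  26  25 515] [388.8 178. ] [ 637.4 -193.1  101. ]
top blue [345 172  11  13  74] [350.2 177.8] [635.3 -82.4 101. ]
top blue [294 189  13  10  73] [300.4 193.5] [586.8  59.  101. ]
top blue [258 214  17  17 235] [266.  222.2] [502.6 154.7 101. ]
top blue [360 223  13  10  73] [366.  227.5] [ 494.1 -130.5  101. ]
top blue [535 237  22  20 360] [546.  246.5] [ 452.8 -642.9  101. ]
top blue [311 238  11  12  74] [316.1 243.5] [445.5  10.7 101. ]
top blue [522 292   7   7  39] [524.6 295. ] [ 314.9 -582.   101. ]
top blue [507 309  11  11  95] [511.7 314.2] [ 260.6 -545.5  101. ]
top red [536 214  21  21 343] [546.1 223.9] [ 516.8 -657.1   76. ]
top red [352 252   6   8  33] [354.2 255.5] [ 411.6 -100.3   76. ]
scene blue [323 170   8   8  30] [326.9 173.5] [452.9  11.8 101. ]
scene blue [284 182  10  10  66] [288.2 186.2] [ 507.7 -131.9  101. ]
scene blue [363 184  13  12 127] [368.8 189.3] [555.9 146.6 101. ]
scene blue [132 188  18  12 152] [140.4 193.6] [ 488.5 -641.5  101. ]
scene blue [341 195  11  10  78] [345.9 199.7] [599.6  58.3 101. ]
scene blue [301 207  10  
[... 159 characters left out ...]
 522.8 -655.8   76. ]
{'time_s': 0.1, 'qpos': array([-6.80111896e+01,  1.83483510e+01,  8.96997482e+01, -1.30821044e-03,
        7.20413269e+01, -1.14414798e+00]), 'qvel': array([ 0.09042239, -0.08335089, -0.17622433, -0.09005446, -0.04854612,
       -0.07011599]), 'effort': array([ 5.35578442e-05, -4.13332307e+01, -2.32509917e+01,  7.29229697e-02,
        4.22432029e-02, -7.25301061e-05]), 'ee_pos': array([ 225.74387058, -528.35575417,  213.19834214]), 'ee_rot': array([-1.79910567e+02, -5.42049876e-04,  2.31333623e+01]), 'force': array([-0.52848047, -1.00686223,  0.73732638]), 'torque': array([-0.01388029, -0.02272241,  0.05050964]), 'gripper_force': 0.0, 'gripper_width': 91.59142086353356}
```

View pics/top0.png

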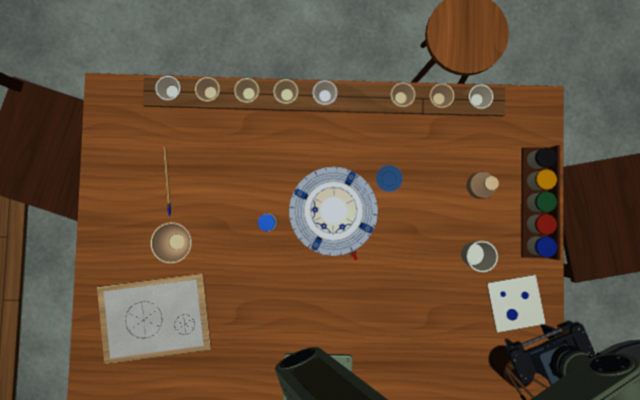

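View pics/scene0.png

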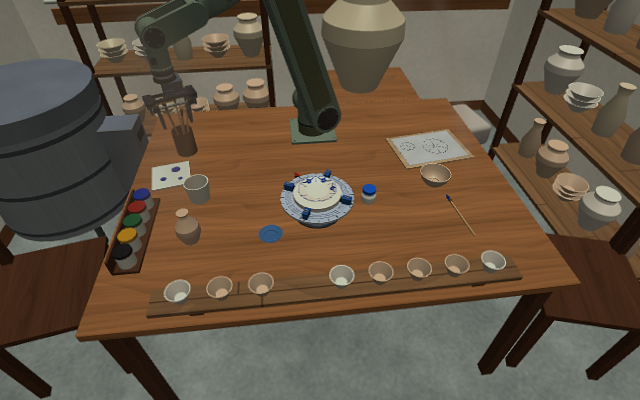

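The top view shows the wheel centred near pixel (333,211), with jaws at (350,178), (300,193), (366,227) and (316,243). The red pointer is at (354,255), the jar at (266,222) and the saucer at (389,178). The scene view confirms this layout and shows free space above the wheel's near side. The jaws put the axis at about (540,-36), with jaw angles of about -26, 64, 154 and 244°. I'll push the jaw at 154° from its anticlockwise flank, with the gripper shut.

Request:
send_rows(
  motion=[
    {"tx": 0.04, "ty": -0.038, "gripper": 1},
    {"tx": 0.076, "ty": -0.073, "gripper": 1},
    {"tx": 0.076, "ty": -0.073, "gripper": 1},
    {"tx": 0.076, "ty": -0.073, "gripper": 1},
    {"tx": 0.076, "ty": -0.073, "gripper": 1},
    {"tx": 0.076, "ty": -0.073, "gripper": 1},
    {"tx": 0.076, "ty": -0.073, "gripper": 1},
    {"tx": 0.076, "ty": -0.073, "gripper": 1},
    {"tx": 0.076, "ty": -0.073, "gripper": 1},
    {"tx": 0.076, "ty": -0.073, "gripper": 1},
    {"tx": 0.04, "ty": -0.037, "gripper": 1},
    {"gripper": 1},
  ],
)

```text
invalid input at $.motion[0]: expected keys tx, ty, tz, rx, ry, rz, gripper
```

Request:
send_rows(
  motion=[
    {"rz": -0.17, "gripper": 1},
    {"rz": -0.33, "gripper": 1},
    {"rz": -0.33, "gripper": 1},
    {"rz": -0.33, "gripper": 1},
    {"rz": -0.33, "gripper": 1},
    {"rz": -0.33, "gripper": 1},
    {"rz": -0.33, "gripper": 1},
    {"rz": -0.21, "gripper": 1},
    {"gripper": 1},
    {"gripper": 1},
  ],
)

```text
invalid input at $.motion[0]: expected keys tx, ty, tz, rx, ry, rz, gripper
```

```bash
python3 - <<'E'
from h import *
s=env.state(); print({k:np.round(s[k],2) for k in("time_s","ee_pos","ee_rot","qpos","force","gripper_width")})
f=env.grab_frame("wrist"); save(f,"w1.png")
T=np.array(f["T_tool_cam"]); print(T.round(2))
Rw=R.from_euler("xyz",s["ee_rot"],degrees=True).as_matrix()
Rc=Rw@T[:3,:3]; o=Rw@T[:3,3]+s["ee_pos"]
f["rvec"]=cv2.Rodrigues(Rc.T)[0]; f["tvec"]=-Rc.T@o
print("cam",o.round(1))
hsv=cv2.cvtColor(f["frame"],cv2.COLOR_RGB2HSV)
for nm,lo,hi,z in(("blue",(95,90,40),(130,255,255),101),("red",(0,130,60),(8,255,255),76)):
    c,l,st,ce=cv2.connectedComponentsWithStats(cv2.inRange(hsv,lo,hi))
    for i in range(1,c):
        if st[i,4]>150: print(nm,st[i],ce[i].round(1),onplane(f,ce[i],z).round(1))
import pickle; pickle.dump(f,open("w1.pkl","wb"))
E
```

```text
{'time_s': np.float64(0.1), 'ee_pos': array([ 225.74, -528.36,  213.2 ]), 'ee_rot': array([-179.91,   -0.  ,   23.13]), 'qpos': array([-68.01,  18.35,  89.7 ,  -0.  ,  72.04,  -1.14]), 'force': array([-0.53, -1.01,  0.74]), 'gripper_width': np.float64(91.59)}
[[   0.     -0.97   -0.23   64.99]
 [   1.      0.      0.      0.72]
 [  -0.     -0.23    0.97 -170.7 ]
 [   0.      0.      0.      1.  ]]
cam [ 285.9 -503.7  383.9]
blue [ 521    0   73   54 3263] [556.2  23.5] [ 426.3 -643.9  101. ]
blue [363 122  16  16 210] [370.6 129.6] [ 294.8 -545.9  101. ]
blue [416 146  21  22 361] [425.9 156.2] [ 293.5 -596.3  101. ]
blue [355 176  31  32 776] [370.  191.5] [ 249.  -566.8  101. ]
```

View pics/w1.png

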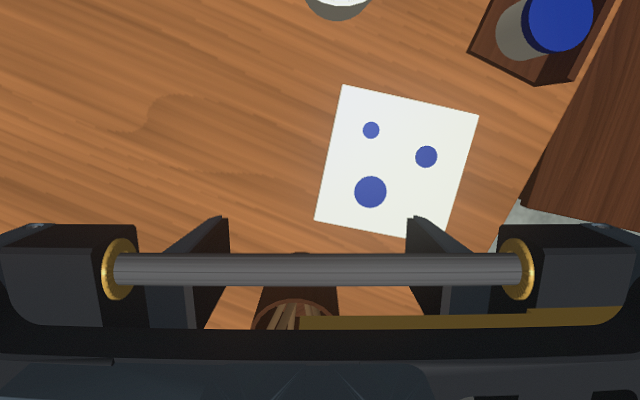

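The wrist view at the start pose shows only the paper with blue dots at (371,130), (426,156) and (370,191), and a brush cup under the fingers at (300,310). The moves were refused because every row needs all seven keys. I'll rise above the cup first, then travel.

Request:
send_rows(
  motion=[
    {"tx": 0, "ty": 0, "tz": -0.06, "rx": 0, "ry": 0, "rz": 0, "gripper": -1},
    {"tx": 0, "ty": 0, "tz": -0.1, "rx": 0, "ry": 0, "rz": 0, "gripper": -1},
    {"tx": 0.076, "ty": -0.073, "tz": 0, "rx": 0, "ry": 0, "rz": 0, "gripper": 1},
    {"tx": 0.076, "ty": -0.073, "tz": 0, "rx": 0, "ry": 0, "rz": 0, "gripper": 1},
    {"tx": 0.076, "ty": -0.073, "tz": 0, "rx": 0, "ry": 0, "rz": 0, "gripper": 1},
    {"tx": 0.076, "ty": -0.073, "tz": 0, "rx": 0, "ry": 0, "rz": 0, "gripper": 1},
    {"tx": 0.076, "ty": -0.073, "tz": 0, "rx": 0, "ry": 0, "rz": 0, "gripper": 1},
    {"tx": 0.076, "ty": -0.073, "tz": 0, "rx": 0, "ry": 0, "rz": 0, "gripper": 1},
    {"tx": 0.076, "ty": -0.073, "tz": 0, "rx": 0, "ry": 0, "rz": 0, "gripper": 1},
    {"tx": 0.076, "ty": -0.073, "tz": 0, "rx": 0, "ry": 0, "rz": 0, "gripper": 1},
    {"tx": 0.076, "ty": -0.073, "tz": 0, "rx": 0, "ry": 0, "rz": 0, "gripper": 1},
    {"tx": 0.076, "ty": -0.073, "tz": 0, "rx": 0, "ry": 0, "rz": 0, "gripper": 1},
  ],
)

```text
time_s: 1.65
ee_pos: [432.2, -42.1, 293.9]
ee_rot: [180.0, -0.0, 23.1]
force: [0.4, -0.3, -0.4]
gripper_width: 0.2
gripper_force: 0.0
```

Request:
send_rows(
  motion=[
    {"tx": 0, "ty": 0, "tz": 0, "rx": 0, "ry": 0, "rz": -0.17, "gripper": 1},
    {"tx": 0, "ty": 0, "tz": 0, "rx": 0, "ry": 0, "rz": -0.33, "gripper": 1},
    {"tx": 0, "ty": 0, "tz": 0, "rx": 0, "ry": 0, "rz": -0.33, "gripper": 1},
    {"tx": 0, "ty": 0, "tz": 0, "rx": 0, "ry": 0, "rz": -0.33, "gripper": 1},
    {"tx": 0, "ty": 0, "tz": 0, "rx": 0, "ry": 0, "rz": -0.33, "gripper": 1},
    {"tx": 0, "ty": 0, "tz": 0, "rx": 0, "ry": 0, "rz": -0.33, "gripper": 1},
    {"tx": 0, "ty": 0, "tz": 0, "rx": 0, "ry": 0, "rz": -0.33, "gripper": 1},
    {"tx": 0, "ty": 0, "tz": 0, "rx": 0, "ry": 0, "rz": -0.21, "gripper": 1},
    {"tx": 0, "ty": 0, "tz": 0, "rx": 0, "ry": 0, "rz": 0, "gripper": 1},
  ],
)

```text
time_s: 2.78
ee_pos: [431.8, -43.8, 293.7]
ee_rot: [-180.0, 0.0, 93.9]
force: [0.2, 0.2, 0.8]
gripper_width: 0.3
gripper_force: 0.0
```

```bash
cat > w.py <<'E'
from h import *
import sys
def look(name):
    s=env.state(); print({k:np.round(s[k],2) for k in("time_s","ee_pos","ee_rot","qpos","force","gripper_width")})
    f=env.grab_frame("wrist"); save(f,name)
    T=np.array(f["T_tool_cam"])
    Rw=R.from_euler("xyz",s["ee_rot"],degrees=True).as_matrix()
    Rc=Rw@T[:3,:3]; o=Rw@T[:3,3]+s["ee_pos"]
    f["rvec"]=cv2.Rodrigues(Rc.T)[0]; f["tvec"]=-Rc.T@o
    hsv=cv2.cvtColor(f["frame"],cv2.COLOR_RGB2HSV)
    for nm,lo,hi,z in(("blue",(95,90,40),(130,255,255),101),("red",(0,130,60),(8,255,255),76)):
        c,l,st,ce=cv2.connectedComponentsWithStats(cv2.inRange(hsv,lo,hi))
        for i in range(1,c):
            if st[i,4]>150: print(nm,st[i],ce[i].round(1),onplane(f,ce[i],z).round(1))
    return f
if __name__=="__main__": look(sys.argv[1])
E
python3 w.py w2.png
```

```text
{'time_s': np.float64(2.78), 'ee_pos': array([431.76, -43.79, 293.73]), 'ee_rot': array([-179.97,    0.  ,   93.86]), 'qpos': array([-7.310e+00,  2.800e+00,  9.788e+01, -1.000e-02,  7.935e+01,
       -1.116e+01]), 'force': array([0.17, 0.16, 0.76]), 'gripper_width': np.float64(0.33)}
blue [370   0  43  17 522] [389.7   6.4] [489.7 131.2 101. ]
blue [458  70  33  38 506] [472.9  89.2] [582.3  61.1 101. ]
blue [313 112  35  32 505] [330.4 127.8] [441.5  12.2 101. ]
blue [405 119  50  19 293] [427.7 128.1] [541.3  19.2 101. ]
blue [363 128  30  42 257] [380.  150.1] [494.6  -6.8 101. ]
blue [361 183  22  42 248] [373.5 201.7] [493.6 -62.  101. ]
blue [480 213  33  27 373] [494.8 225.7] [631. -80. 101.]
blue [ 431  285   54   33 1400] [457.  299.5] [ 603.8 -171.8  101. ]
```

View pics/w2.png

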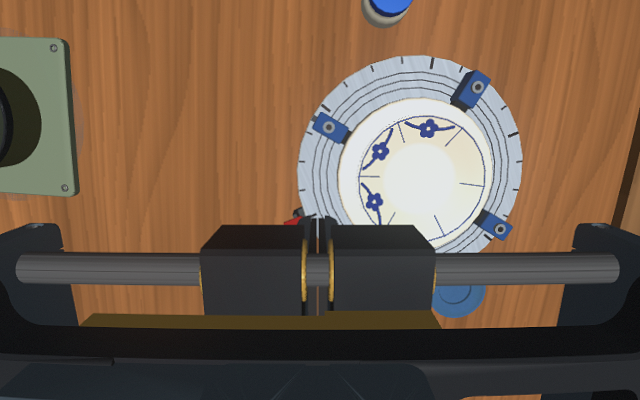

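The wrist view shows jaws at (330,128), (473,89) and (495,226), with the red pointer at (293,220). The finger is just below the picture centre, over bare head. Both views give a jaw angle of 154° and agree on the axis to a few mm: (538,-35). The finger stands at 184°, r≈107, so I'll go down to 84 mm height there.

Request:
send_rows(
  motion=[
    {"tx": 0, "ty": 0, "tz": 0.05, "rx": 0, "ry": 0, "rz": 0, "gripper": 1},
    {"tx": 0, "ty": 0, "tz": 0.09, "rx": 0, "ry": 0, "rz": 0, "gripper": 1},
    {"tx": 0, "ty": 0, "tz": 0.09, "rx": 0, "ry": 0, "rz": 0, "gripper": 1},
    {"tx": 0, "ty": 0, "tz": 0.08, "rx": 0, "ry": 0, "rz": 0, "gripper": 1},
    {"tx": 0, "ty": 0, "tz": 0.05, "rx": 0, "ry": 0, "rz": 0, "gripper": 1},
    {"tx": 0, "ty": 0, "tz": 0.03, "rx": 0, "ry": 0, "rz": 0, "gripper": 1},
    {"tx": 0, "ty": 0, "tz": 0.02, "rx": 0, "ry": 0, "rz": 0, "gripper": 1},
    {"tx": 0, "ty": 0, "tz": 0.008, "rx": 0, "ry": 0, "rz": 0, "gripper": 1},
    {"tx": 0, "ty": 0, "tz": 0, "rx": 0, "ry": 0, "rz": 0, "gripper": 1},
  ],
)

```text
time_s: 3.95
ee_pos: [432.2, -43.8, 85.1]
ee_rot: [180.0, 0.0, 93.9]
force: [-0.1, -0.5, 0.2]
gripper_width: 0.4
gripper_force: 0.0
```

```bash
cat > t.py <<'E'
from h import *
import sys
C=np.array([538.5,-35.])
s=env.state(); d=s["ee_pos"][:2]-C
phi=np.degrees(np.arctan2(d[1],d[0]))%360
print("t",s["time_s"],"pos",s["ee_pos"].round(1),"yaw",s["ee_rot"][2].round(2),"phi",phi.round(2),"r",np.hypot(*d).round(1),"F",s["force"].round(2), "Ftan(cw)",(s["force"][:2]@[np.sin(np.radians(phi)),-np.cos(np.radians(phi))]).round(2))
f=env.grab_frame("top"); 
if len(sys.argv)>1: save(f,sys.argv[1])
hsv=cv2.cvtColor(f["frame"],cv2.COLOR_RGB2HSV)
c,l,st,ce=cv2.connectedComponentsWithStats(cv2.inRange(hsv,(95,90,40),(130,255,255)))
Ct=np.array([540.5,-36])
for i in range(1,c):
    p=onplane(f,ce[i],101)[:2]-Ct
    if st[i,4]>25 and 85<np.hypot(*p)<125: a=np.degrees(np.arctan2(p[1],p[0])); print("jaw",a.round(1),"mod90",(a%90).round(2),"r",np.hypot(*p).round(1),"area",st[i,4])
E
python3 t.py
```

```text
t 3.95 pos [432.2 -43.8  85.1] yaw 93.92 phi 184.76 r 106.7 F [-0.1  -0.51  0.15] Ftan(cw) -0.5
jaw -26.1 mod90 63.93 r 105.3 area 73
jaw 64.0 mod90 64.03 r 105.7 area 73
jaw -116.1 mod90 63.86 r 104.7 area 73
jaw 150.7 mod90 60.68 r 110.1 area 26
```

Request:
send_rows(
  motion=[
    {"tx": 0.0075, "ty": 0.0001, "tz": 0, "rx": 0, "ry": 0, "rz": 0.067, "gripper": 1},
    {"tx": 0.0075, "ty": 0.0001, "tz": 0, "rx": 0, "ry": 0, "rz": 0.067, "gripper": 1},
    {"tx": 0.0075, "ty": 0.0001, "tz": 0, "rx": 0, "ry": 0, "rz": 0.067, "gripper": 1},
    {"tx": 0.0075, "ty": 0.0001, "tz": 0, "rx": 0, "ry": 0, "rz": 0.067, "gripper": 1},
    {"tx": 0.0075, "ty": 0.0001, "tz": 0, "rx": 0, "ry": 0, "rz": 0.067, "gripper": 1},
    {"tx": 0.0075, "ty": 0.0001, "tz": 0, "rx": 0, "ry": 0, "rz": 0.067, "gripper": 1},
    {"tx": 0.0037, "ty": 0, "tz": 0, "rx": 0, "ry": 0, "rz": 0.033, "gripper": 1},
    {"tx": 0.0037, "ty": 0, "tz": 0, "rx": 0, "ry": 0, "rz": 0.033, "gripper": 1},
    {"tx": 0.0037, "ty": 0, "tz": 0, "rx": 0, "ry": 0, "rz": 0.033, "gripper": 1},
    {"tx": 0.0037, "ty": 0, "tz": 0, "rx": 0, "ry": 0, "rz": 0.033, "gripper": 1},
    {"tx": 0.0037, "ty": 0, "tz": 0, "rx": 0, "ry": 0, "rz": 0.033, "gripper": 1},
  ],
)

```text
time_s: 5.38
ee_pos: [434.3, -12.4, 85.0]
ee_rot: [180.0, 0.0, 76.9]
force: [-1.5, -1.0, 1.7]
gripper_width: -0.1
gripper_force: 1.0
```

```bash
python3 t.py
```

```text
t 5.375 pos [434.3 -12.4  85. ] yaw 76.88 phi 167.78 r 106.6 F [-1.53 -0.98  1.68] Ftan(cw) -1.29
jaw -27.7 mod90 62.33 r 105.4 area 75
jaw 62.2 mod90 62.22 r 105.7 area 73
jaw -117.8 mod90 62.16 r 105.0 area 75
```

Contact: the wheel has moved about 1.7°, with about 1.3 N against the finger. So the wheel angle is about 169.5° minus the finger angle. Going on past the first half-way point.

Request:
send_rows(
  motion=[
    {"tx": 0.0037, "ty": 0, "tz": 0, "rx": 0, "ry": 0, "rz": 0.033, "gripper": 1},
    {"tx": 0.0037, "ty": 0, "tz": 0, "rx": 0, "ry": 0, "rz": 0.033, "gripper": 1},
    {"tx": 0.0037, "ty": 0, "tz": 0, "rx": 0, "ry": 0, "rz": 0.033, "gripper": 1},
    {"tx": 0.0037, "ty": 0, "tz": 0, "rx": 0, "ry": 0, "rz": 0.033, "gripper": 1},
    {"tx": 0.0037, "ty": 0, "tz": 0, "rx": 0, "ry": 0, "rz": 0.033, "gripper": 1},
    {"tx": 0.0037, "ty": 0, "tz": 0, "rx": 0, "ry": 0, "rz": 0.033, "gripper": 1},
    {"tx": 0.0037, "ty": 0, "tz": 0, "rx": 0, "ry": 0, "rz": 0.033, "gripper": 1},
    {"tx": 0, "ty": 0, "tz": 0, "rx": 0, "ry": 0, "rz": 0, "gripper": 1},
  ],
)

```text
time_s: 6.42
ee_pos: [437.9, 0.4, 84.9]
ee_rot: [-180.0, -0.0, 70.0]
force: [0.4, 0.3, -0.1]
gripper_width: 0.5
gripper_force: 0.0
```

```bash
python3 t.py
```

```text
t 6.425 pos [4.379e+02 4.000e-01 8.490e+01] yaw 70.0 phi 160.61 r 106.6 F [ 0.44  0.3  -0.09] Ftan(cw) 0.43
jaw 45.4 mod90 45.44 r 105.7 area 73
jaw -44.3 mod90 45.67 r 105.6 area 75
jaw 133.3 mod90 43.28 r 100.6 area 36
jaw -135.0 mod90 45.02 r 105.1 area 72
```

Request:
send_rows(
  motion=[
    {"tx": 0, "ty": 0, "tz": 0, "rx": 0, "ry": 0, "rz": 0, "gripper": 1},
    {"tx": 0, "ty": 0, "tz": 0, "rx": 0, "ry": 0, "rz": 0, "gripper": 1},
    {"tx": 0, "ty": 0, "tz": 0, "rx": 0, "ry": 0, "rz": 0, "gripper": 1},
    {"tx": 0, "ty": 0, "tz": 0, "rx": 0, "ry": 0, "rz": 0, "gripper": 1},
  ],
)

```text
time_s: 6.98
ee_pos: [437.9, 0.1, 84.9]
ee_rot: [180.0, 0.0, 70.0]
force: [-0.5, -0.4, 0.5]
gripper_width: 0.4
gripper_force: 0.0
```

```bash
python3 t.py
```

```text
t 6.975 pos [4.379e+02 1.000e-01 8.490e+01] yaw 69.99 phi 160.76 r 106.6 F [-0.47 -0.43  0.52] Ftan(cw) -0.56
jaw -41.4 mod90 48.59 r 105.5 area 74
jaw 48.9 mod90 48.87 r 106.3 area 73
jaw -131.6 mod90 48.43 r 104.6 area 73
```

It's seated in click 1 (15.2°). Now the second.

Request:
send_rows(
  motion=[
    {"tx": 0.0056, "ty": 0.0001, "tz": 0, "rx": 0, "ry": 0, "rz": 0.05, "gripper": 1},
    {"tx": 0.0056, "ty": 0.0001, "tz": 0, "rx": 0, "ry": 0, "rz": 0.05, "gripper": 1},
    {"tx": 0.0056, "ty": 0.0001, "tz": 0, "rx": 0, "ry": 0, "rz": 0.05, "gripper": 1},
    {"tx": 0.0056, "ty": 0.0001, "tz": 0, "rx": 0, "ry": 0, "rz": 0.05, "gripper": 1},
    {"tx": 0.0043, "ty": 0, "tz": 0, "rx": 0, "ry": 0, "rz": 0.038, "gripper": 1},
    {"tx": 0.0043, "ty": 0, "tz": 0, "rx": 0, "ry": 0, "rz": 0.038, "gripper": 1},
    {"tx": 0.0043, "ty": 0, "tz": 0, "rx": 0, "ry": 0, "rz": 0.038, "gripper": 1},
    {"tx": 0.0043, "ty": 0, "tz": 0, "rx": 0, "ry": 0, "rz": 0.038, "gripper": 1},
    {"tx": 0.0043, "ty": 0, "tz": 0, "rx": 0, "ry": 0, "rz": 0.038, "gripper": 1},
    {"tx": 0.0043, "ty": 0, "tz": 0, "rx": 0, "ry": 0, "rz": 0.038, "gripper": 1},
    {"tx": 0.0043, "ty": 0, "tz": 0, "rx": 0, "ry": 0, "rz": 0.038, "gripper": 1},
    {"tx": 0.0043, "ty": 0, "tz": 0, "rx": 0, "ry": 0, "rz": 0.038, "gripper": 1},
  ],
)

```text
time_s: 8.52
ee_pos: [451.3, 25.7, 85.0]
ee_rot: [180.0, -0.0, 54.8]
force: [0.2, 1.2, -0.7]
gripper_width: 0.3
gripper_force: 0.0
```

Request:
send_rows(
  motion=[
    {"tx": 0, "ty": 0, "tz": 0, "rx": 0, "ry": 0, "rz": 0, "gripper": 1},
    {"tx": 0, "ty": 0, "tz": 0, "rx": 0, "ry": 0, "rz": 0, "gripper": 1},
    {"tx": 0, "ty": 0, "tz": 0, "rx": 0, "ry": 0, "rz": 0, "gripper": 1},
    {"tx": 0, "ty": 0, "tz": 0, "rx": 0, "ry": 0, "rz": 0, "gripper": 1},
    {"tx": 0, "ty": 0, "tz": 0, "rx": 0, "ry": 0, "rz": 0, "gripper": 1},
  ],
)

```text
time_s: 9.15
ee_pos: [450.9, 25.3, 84.9]
ee_rot: [180.0, 0.0, 54.9]
force: [-0.4, 0.1, 0.1]
gripper_width: 0.5
gripper_force: 0.0
```

```bash
python3 t.py
```

```text
t 9.15 pos [450.9  25.3  84.9] yaw 54.87 phi 145.46 r 106.4 F [-0.4   0.08  0.1 ] Ftan(cw) -0.17
jaw 33.9 mod90 33.86 r 106.1 area 75
jaw -56.2 mod90 33.79 r 105.0 area 73
jaw 120.1 mod90 30.14 r 104.2 area 26
jaw -146.4 mod90 33.58 r 105.3 area 74
```

Click 2 (30.2°). Same again for the third.

Request:
send_rows(
  motion=[
    {"tx": 0.0056, "ty": 0.0001, "tz": 0, "rx": 0, "ry": 0, "rz": 0.05, "gripper": 1},
    {"tx": 0.0056, "ty": 0.0001, "tz": 0, "rx": 0, "ry": 0, "rz": 0.05, "gripper": 1},
    {"tx": 0.0056, "ty": 0.0001, "tz": 0, "rx": 0, "ry": 0, "rz": 0.05, "gripper": 1},
    {"tx": 0.0056, "ty": 0.0001, "tz": 0, "rx": 0, "ry": 0, "rz": 0.05, "gripper": 1},
    {"tx": 0.0043, "ty": 0, "tz": 0, "rx": 0, "ry": 0, "rz": 0.038, "gripper": 1},
    {"tx": 0.0043, "ty": 0, "tz": 0, "rx": 0, "ry": 0, "rz": 0.038, "gripper": 1},
    {"tx": 0.0043, "ty": 0, "tz": 0, "rx": 0, "ry": 0, "rz": 0.038, "gripper": 1},
    {"tx": 0.0043, "ty": 0, "tz": 0, "rx": 0, "ry": 0, "rz": 0.038, "gripper": 1},
    {"tx": 0.0043, "ty": 0, "tz": 0, "rx": 0, "ry": 0, "rz": 0.038, "gripper": 1},
    {"tx": 0.0043, "ty": 0, "tz": 0, "rx": 0, "ry": 0, "rz": 0.038, "gripper": 1},
    {"tx": 0.0043, "ty": 0, "tz": 0, "rx": 0, "ry": 0, "rz": 0.038, "gripper": 1},
    {"tx": 0.0043, "ty": 0, "tz": 0, "rx": 0, "ry": 0, "rz": 0.038, "gripper": 1},
  ],
)

```text
time_s: 10.7
ee_pos: [470.4, 46.5, 85.0]
ee_rot: [180.0, -0.0, 39.7]
force: [-0.1, 0.3, -0.2]
gripper_width: 0.3
gripper_force: 0.0
```

Request:
send_rows(
  motion=[
    {"tx": 0, "ty": 0, "tz": 0, "rx": 0, "ry": 0, "rz": 0, "gripper": 1},
    {"tx": 0, "ty": 0, "tz": 0, "rx": 0, "ry": 0, "rz": 0, "gripper": 1},
    {"tx": 0, "ty": 0, "tz": 0, "rx": 0, "ry": 0, "rz": 0, "gripper": 1},
    {"tx": 0, "ty": 0, "tz": 0, "rx": 0, "ry": 0, "rz": 0, "gripper": 1},
    {"tx": 0, "ty": 0, "tz": 0, "rx": 0, "ry": 0, "rz": 0, "gripper": 1},
  ],
)

```text
time_s: 11.32
ee_pos: [470.0, 46.2, 85.0]
ee_rot: [180.0, 0.0, 39.8]
force: [0.0, -0.3, -0.1]
gripper_width: 0.4
gripper_force: 0.0
```

```bash
python3 t.py
```

```text
t 11.325 pos [470.   46.2  85. ] yaw 39.75 phi 130.15 r 106.2 F [ 0.02 -0.25 -0.1 ] Ftan(cw) -0.15
jaw 19.8 mod90 19.83 r 105.6 area 73
jaw -70.4 mod90 19.62 r 105.0 area 73
jaw -160.6 mod90 19.4 r 105.9 area 77
```

Click 3 (about 44.5°). Now the fourth, same stroke.

Request:
send_rows(
  motion=[
    {"tx": 0.0056, "ty": 0.0001, "tz": 0, "rx": 0, "ry": 0, "rz": 0.05, "gripper": 1},
    {"tx": 0.0056, "ty": 0.0001, "tz": 0, "rx": 0, "ry": 0, "rz": 0.05, "gripper": 1},
    {"tx": 0.0056, "ty": 0.0001, "tz": 0, "rx": 0, "ry": 0, "rz": 0.05, "gripper": 1},
    {"tx": 0.0056, "ty": 0.0001, "tz": 0, "rx": 0, "ry": 0, "rz": 0.05, "gripper": 1},
    {"tx": 0.0043, "ty": 0, "tz": 0, "rx": 0, "ry": 0, "rz": 0.038, "gripper": 1},
    {"tx": 0.0043, "ty": 0, "tz": 0, "rx": 0, "ry": 0, "rz": 0.038, "gripper": 1},
    {"tx": 0.0043, "ty": 0, "tz": 0, "rx": 0, "ry": 0, "rz": 0.038, "gripper": 1},
    {"tx": 0.0043, "ty": 0, "tz": 0, "rx": 0, "ry": 0, "rz": 0.038, "gripper": 1},
    {"tx": 0.0043, "ty": 0, "tz": 0, "rx": 0, "ry": 0, "rz": 0.038, "gripper": 1},
    {"tx": 0.0043, "ty": 0, "tz": 0, "rx": 0, "ry": 0, "rz": 0.038, "gripper": 1},
    {"tx": 0.0043, "ty": 0, "tz": 0, "rx": 0, "ry": 0, "rz": 0.038, "gripper": 1},
    {"tx": 0.0043, "ty": 0, "tz": 0, "rx": 0, "ry": 0, "rz": 0.038, "gripper": 1},
  ],
)

```text
time_s: 12.88
ee_pos: [494.3, 61.6, 85.0]
ee_rot: [180.0, -0.0, 24.6]
force: [0.4, -0.5, 0.0]
gripper_width: 0.6
gripper_force: 0.0
```

Request:
send_rows(
  motion=[
    {"tx": 0, "ty": 0, "tz": 0, "rx": 0, "ry": 0, "rz": 0, "gripper": 1},
    {"tx": 0, "ty": 0, "tz": 0, "rx": 0, "ry": 0, "rz": 0, "gripper": 1},
    {"tx": 0, "ty": 0, "tz": 0, "rx": 0, "ry": 0, "rz": 0, "gripper": 1},
    {"tx": 0, "ty": 0, "tz": 0, "rx": 0, "ry": 0, "rz": 0, "gripper": 1},
    {"tx": 0, "ty": 0, "tz": 0, "rx": 0, "ry": 0, "rz": 0, "gripper": 1},
  ],
)

```text
time_s: 13.5
ee_pos: [493.9, 61.4, 84.9]
ee_rot: [180.0, -0.0, 24.6]
force: [1.0, 0.3, -0.8]
gripper_width: 0.2
gripper_force: 0.0
```

```bash
python3 t.py
```

```text
t 13.5 pos [493.9  61.4  84.9] yaw 24.64 phi 114.82 r 106.2 F [ 1.04  0.28 -0.84] Ftan(cw) 1.06
jaw 4.8 mod90 4.8 r 106.0 area 76
jaw -85.3 mod90 4.69 r 105.7 area 67
jaw -176.0 mod90 4.0 r 105.6 area 76
```

Seated at about 59.4 to 60°, the fourth click, and the finger stands clear of the jaw. Rising away.

Request:
send_rows(
  motion=[
    {"tx": -0.008, "ty": 0, "tz": 0, "rx": 0, "ry": 0, "rz": 0, "gripper": 1},
    {"tx": 0, "ty": 0, "tz": -0.02, "rx": 0, "ry": 0, "rz": 0, "gripper": 1},
    {"tx": 0, "ty": 0, "tz": -0.06, "rx": 0, "ry": 0, "rz": 0, "gripper": 1},
    {"tx": 0, "ty": 0, "tz": -0.09, "rx": 0, "ry": 0, "rz": 0, "gripper": 1},
    {"tx": 0, "ty": 0, "tz": -0.09, "rx": 0, "ry": 0, "rz": 0, "gripper": 1},
    {"tx": 0, "ty": 0, "tz": -0.09, "rx": 0, "ry": 0, "rz": 0, "gripper": 1},
    {"tx": -0.05, "ty": -0.06, "tz": -0.04, "rx": 0, "ry": 0, "rz": 0, "gripper": 1},
    {"tx": -0.08, "ty": 0, "tz": 0, "rx": 0, "ry": 0, "rz": 0, "gripper": 1},
    {"tx": -0.08, "ty": 0, "tz": 0, "rx": 0, "ry": 0, "rz": 0, "gripper": 1},
    {"tx": 0, "ty": 0, "tz": 0, "rx": 0, "ry": 0, "rz": 0, "gripper": 1},
    {"tx": 0, "ty": 0, "tz": 0, "rx": 0, "ry": 0, "rz": 0, "gripper": 1},
  ],
)

```text
time_s: 14.92
ee_pos: [382.9, 43.3, 280.7]
ee_rot: [180.0, -0.1, 24.6]
force: [0.0, 0.1, -0.8]
gripper_width: 0.2
gripper_force: 0.0
```

```bash
python3 t.py end.png
```

```text
t 14.925 pos [382.9  43.3 280.7] yaw 24.62 phi 153.27 r 174.2 F [ 0.    0.07 -0.77] Ftan(cw) 0.07
jaw 4.5 mod90 4.54 r 106.2 area 70
jaw -86.3 mod90 3.74 r 105.3 area 72
jaw 93.9 mod90 3.85 r 105.7 area 76
jaw -176.3 mod90 3.68 r 105.9 area 79
```

View pics/end.png

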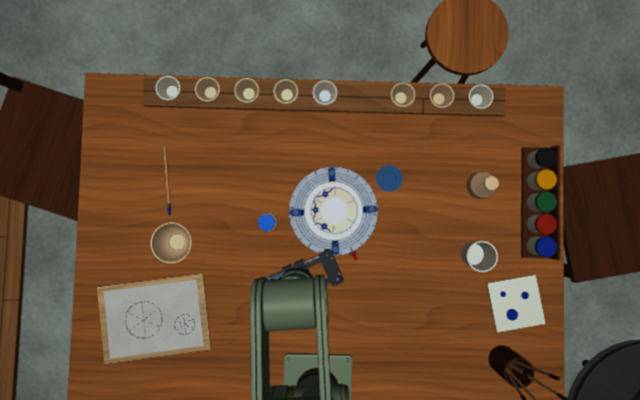

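The final view shows the jaws at (332,175), (297,212), (371,209) and (335,247). The mean angle is 3.95° against 63.94° at the start, so the wheel has turned 60.0° clockwise. The dish is centred, the jar (266,222) and saucer (389,178) haven't moved, and the gripper is clear.

```bash
python3 -c "
from workcell import env
print(env.job_done())"
```

```text
the job is handed in; nothing more can be done
None
```

I turned the wheel four clicks clockwise and left it seated in the fourth; the last picture measures 60.0° with the arm clear, and the dish, jar and saucer show no sign of having moved.

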